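# Free the stuck cap of a hobby paint jar

## Robot

A 7-joint arm with a two-finger parallel gripper is mounted at the origin on the work surface. World frame = base frame: x ahead of the robot, y to its left, z up, the work surface at z = 0. Lengths are in mm, angles in rad, forces in N, time in s.
With the tool pointing down it reaches from about 425 to 825 mm from the base axis. Payload 3.6 kg.
Tool frame: the origin (TCP) lies on the centre line of the jaws, within the pads' length; the fingertips stand 8 mm ahead of it and the grasp point (between the pads) lies 11 mm behind it; z points along the fingers, y is the line along which they close (so a half turn about z gives the same grasp; the last joint's range is limited). The gripper opens to 85 mm and grips with 20 to 120 N. Pads are 22 mm wide; open, the fingers measure 114 mm over their backs; the gripper's body (76 mm by 85 mm) begins 54 mm behind the grasp point. The pads swing forward as they close: fully open they stand 13 mm farther back than shut.
Start: joints at [-0.026, 0.615, -0.013, 1.423, 0.008, 1.103, -0.04], TCP at [649.972, 0.023, 239.297] pointing down, gripper open.
Joint ranges: [-3.12, 3.12], [-0.3, 2.06], [-1.34, 1.32], [0.26, 2.42], [-1.36, 4.5], [0.01, 1.98], [-2.84, 2.84]. Speed limits (rad/s): [2.79, 2.79, 3.14, 3.14, 3.14, 3.14, 3.14].

## Interface

Orientations are given as a 3x3 rotation matrix whose columns are the frame's x, y, z axes.
In Python, from cell import status, grab_frame, close_job, regions_of gives the robot as it stands.
- The arm moves only by the shell command python3 -m jog 'ROWS' [FORCE]. ROWS is JSON, a list of rows, each a list of 7 numbers: the finger opening in mm, from 0 to 85.4, then the shift along the tool's x, y, z in mm, then the turn, a rotation vector about the tool's x, y, z in rad. A call has 1 to 10 rows; each row shifts and turns the commanded pose from where the row before left it, along the tool's axes as they then stand; what a row does not reach is not made up. A row lasts 1/12 s, in which the tool goes at most 41.7 mm and 7.16 degrees, less where a joint would pass 70% of its speed; a pose out of reach is approached as far as the arm can. A call is refused whole if a number of a shift passes 41.7 or a number of a turn 0.125, either way. A call with a gripper value outside its range is refused whole. The fingers move at their own pace and stop on an object; FORCE is the grip in N (left out, the last holds). Time passes only in rows, so rows that do not move let the fingers close. It gives the time, the measured TCP pose, the force, the opening and the grip force at its end, in the units of the state.
- status.state(): the state, without advancing time (a new reading comes with each control period).
- grab_frame(name): name is "scene" or "side" or "wrist"; returns a dict with "pixels" (420x560x3 uint8, red, green, blue), "camera_matrix" (3x3 intrinsics, pixels), "view" (4x4, takes a point from world to camera coordinates). Camera axes: x right, y up, looking along -z (the intrinsics and any distortion apply to the point x, -y, -z); pixel columns grow to the right and rows downward; lengths in mm; the calibration is good to about 2 mm. A picture is of the moment at which its call begins. There is no depth.
- close_job(): hands the job in; it is judged then, once.
Trained networks look in a picture, given as the dict that the camera call returned (one of the last four; its "shot" number tells which), for a name from the list of things; names that differ only in an ending like _2 or _b are one class to them, and where a whole thing is asked for, a point or a joint stands for the part that bears it (a point fixed in the world has none). Each returns a list of dicts, best first, with "p" (0 to 1); they miss things now and then, are a little off and sometimes report something else, mostly with a low value. They report only what shows in the picture. A call takes as long as a camera call. They do not tell look-alikes from the thing itself.
- regions_of(picture, label): "mask" (420x560 bool, what is visible of it) and "xy" ([column, row] in pixels, amid what is visible of it).
The state is a dict: "time_s": time; "qpos": joint angles; "joint_vel": joint speeds; "tau": joint torques, N m; "position": TCP position; "eef_rot": TCP orientation; "force": force on the tool from outside, world axes, zero at the start; "torque": the same for the moment, N m; "grip_width": finger opening in mm; "grasp_force": force on a finger pad.
Only numpy, scipy, OpenCV 4.12 (cv2) and the standard library are available. Lean on these libraries where they do the work, as an engineer would, in place of code of your own. Each camera call takes 0.05 s, during which the arm holds its last target. There are 200 camera calls.

## Task

The cap of the blue paint jar clamped in the round bench holder has dried stuck. Break it loose with a short firm counter-clockwise twist, spin it on until it comes free, and lay it, open side down, fully on the clear disc that lies by itself without dropping it. Never yank, lean on or jam the cap hard against the glass neck (feel for where it lets go), and leave the disc, the two small pots and the brush where they are.

Things in the scene. Friction and masses are not known exactly. Their poses are not given: they have to be found in the camera images.
- cap_centre (a point): Centre (half-way up, on the axis) of the stuck round cap: black, faceted side, blue top; 50 mm across, 30 mm high, 32 to 56 g, hollow and open underneath. z is its axis, up. On the jar its top is about 106 mm and its lower edge 76 mm above the bench, with the jar's shoulder 7 mm below that edge. It is loose by 1.5 mm sideways on the neck.
- cap_dot (a point): White dot on the cap's top, 13 mm from its axis (along the cap's x). It comes off counter-clockwise from above. For the first 5 to 30 degrees it is stuck (0.2 to 0.7 N m); then a spring liner under it pushes it up 3 mm (with up to 30 N if it is held down) and it turns freely (under 0.1 N m), with about 1 mm of play upwards.
- cap_edge (a point): Centre of the cap's lower edge, 15 mm below its centre. Two lugs in the cap pass the neck only in a window about 12 degrees wide, somewhere 55 to 150 degrees from the start: it differs each time, so feel for it. Before it, a pull is stopped after about 1 mm; the window ends at a hard stop to further turning. Lifted 25 mm, the cap is clear of the neck.
- jar_mouth (a point): Centre of the mouth of the blue paint jar, on its axis 102 mm above the bench (hidden inside the cap). The jar, 60 mm across, is clamped immovably in a dark round holder 100 mm across and 12 mm high. z is up. Its yaw tells nothing about the thread.
- disc_top (a point): Centre of the upper face of the loose clear plastic disc with a white rim, lying by itself (not the overlapping row along the bench's far edge); 110 mm across, 5 mm thick, 120 g, flat on the bench. z is up.
- red_pot_centre (a point): Centre of a small red paint pot with a white lid, 48 mm across, 64 mm high, standing loose; leave it alone.
- yellow_pot_centre (a point): Centre of a small yellow paint pot with a white lid, 48 mm across, 64 mm high, standing loose; leave it alone.
- brush_grip (a point): Handle of a loose green brush about 170 mm long lying flat; leave it alone.
Mind the look-alikes: they are no part of the job. Of the things that look like the part that bears cap_centre, the middle-sized one is meant.

How it is judged:
By the outcome, as a careful person would: the job done as asked, in the order asked, and still so for the second after the job is handed in, with the robot touching nothing.
It also fails if it takes over 72 s, if anything falls off the work surface, if the arm or the gripper's body presses on something with over 40 N, if the wrist force passes 120 N, or if a joint passes its speed limit or range.

## Working session

There is one attempt and no reset: what is moved stays moved. The work goes in short steps, Python scripts to look and compute and a shell command to move; the robot and the scene stay as the last step left them, time stands still between calls to the robot, and variables do not carry over. Pictures are saved under pics/ and viewed, at most 10 in all, crops included, and the job is handed in when it is done.

```bash
ls; mkdir -p pics; cat > h.py <<'E'
import numpy as np, cv2
from cell import status, grab_frame, close_job, regions_of
def ray(f,px):
    K=np.array(f["camera_matrix"]);V=np.array(f["view"])
    d=np.linalg.inv(K)@[px[0],px[1],1.]; d=d*[1,-1,-1]
    R=V[:3,:3];return -R.T@V[:3,3], R.T@d
def at_z(f,px,z):
    c,d=ray(f,px);return c+d*(z-c[2])/d[2]
E
python3 - <<'E'
from h import *
fs={n:grab_frame(n) for n in("scene","side")}
cv2.imwrite("pics/a.png",np.hstack([fs[n]["pixels"] for n in fs])[:,:,::-1][:, :])
for n,f in fs.items():
    cv2.imwrite(f"pics/{n}.png",f["pixels"][:,:,::-1])
    print(n,[k for k in f], f["camera_matrix"])
    for l,z in(("cap_centre",91),("disc_top",5),("red_pot_centre",32),("yellow_pot_centre",32),("brush_grip",5),("cap_dot",106)):
        print(l,[(round(float(r["p"]),2),np.round(r["xy"]).tolist(),np.round(at_z(f,r["xy"],z)).tolist(),int(r["mask"].sum())) for r in regions_of(f,l)])
print(status.state())
E
```

```text
pics
scene ['pixels', 'camera_matrix', 'view', 'shot'] [[467.87401227   0.         278.51401279]
 [  0.         467.87401227 210.5615939 ]
 [  0.           0.           1.        ]]
cap_centre [(0.84, [313.0, 290.0], [711.0, -177.0, 91.0], 322), (0.78, [202.0, 236.0], [477.0, -201.0, 91.0], 1108), (0.72, [256.0, 255.0], [585.0, -176.0, 91.0], 687)]
disc_top [(0.88, [324.0, 154.0], [551.0, 154.0, 5.0], 1221)]
red_pot_centre [(0.93, [256.0, 171.0], [455.0, 13.0, 32.0], 535)]
yellow_pot_centre [(0.8, [345.0, 215.0], [675.0, 22.0, 32.0], 641)]
brush_grip [(0.71, [192.0, 321.0], [537.0, -327.0, 5.0], 1477)]
cap_dot [(0.92, [253.0, 254.0], [585.0, -182.0, 106.0], 642), (0.63, [318.0, 291.0], [720.0, -179.0, 106.0], 306)]
side ['pixels', 'camera_matrix', 'view', 'shot'] [[501.18348099   0.         288.8894007 ]
 [  0.         501.18348099 210.70171203]
 [  0.           0.           1.        ]]
cap_centre [(0.83, [274.0, 210.0], [603.0, -62.0, 91.0], 240), (0.63, [383.0, 253.0], [384.0, -100.0, 91.0], 1330), (0.56, [328.0, 196.0], [577.0, -177.0, 91.0], 582)]
disc_top [(0.96, [193.0, 319.0]
[... 596 characters left out ...]
[-1.11008090e-03,  3.20495315e-04,  1.29016705e-03, -1.41828715e-05,
       -1.14270995e-04,  1.16161272e-03,  9.04429958e-04]), 'tau': array([-1.56838416e-05, -4.68964899e+01,  2.59028329e-01, -1.71308148e+01,
        1.00782292e-02,  1.62557713e-03, -1.21712091e-05]), 'position': array([6.49977412e+02, 2.59247508e-02, 2.39314673e+02]), 'eef_rot': array([[-5.63138950e-05,  9.99999998e-01, -1.71057403e-05],
       [ 9.99999997e-01,  5.63147498e-05,  4.99770135e-05],
       [ 4.99779767e-05, -1.71029259e-05, -9.99999999e-01]]), 'force': array([-0.06082551,  0.34630317,  0.24271009]), 'torque': array([ 0.02022062, -0.00123412, -0.00986727]), 'grasp_force': 0.0, 'grip_width': 85.69958058152612}
```

View pics/scene.png

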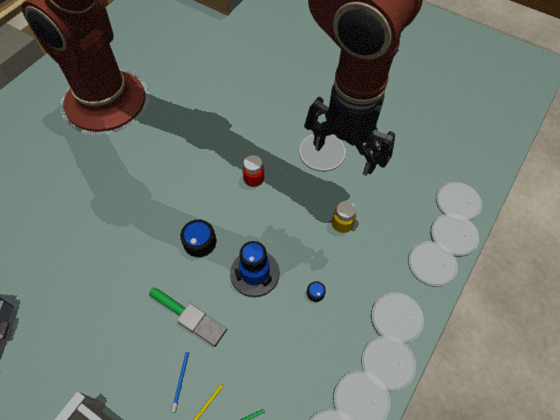

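View pics/side.png

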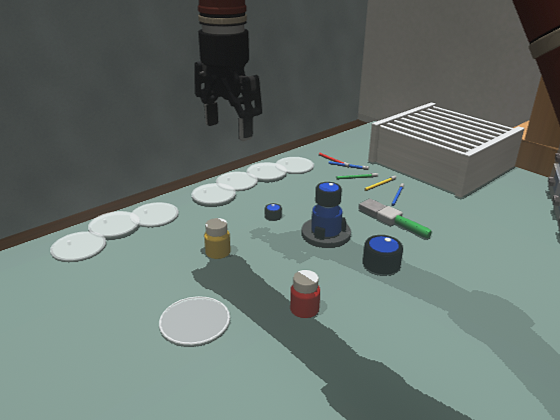

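```bash
python3 -m jog '[[85,-30,-11,5,0,0,0],[85,-30,-11,5,0,0,0],[85,-30,-11,5,0,0,0],[85,-30,-11,5,0,0,0],[85,-30,-11,5,0,0,0],[85,-28,-12,5,0,0,0],[85,0,0,0,0,0,0.12],[85,0,0,0,0,0,0.12],[85,0,0,0,0,0,0.12],[85,0,0,0,0,0,0.12]]' 40
python3 - <<'E'
from h import *
f=grab_frame("wrist")
cv2.imwrite("pics/w1.png",f["pixels"][:,:,::-1])
for n in("wrist","scene","side"):
    g=f if n=="wrist" else grab_frame(n)
    for l,z in(("cap_centre",100),("cap_dot",106),("disc_top",5)):
        print(n,l,[(round(float(r["p"]),2),np.round(r["xy"]).tolist(),np.round(at_z(g,r["xy"],z)).tolist(),int(r["mask"].sum())) for r in regions_of(g,l)])
print(status.state()["qpos"])
E
```

```text
time_s: 1.53
position: [582.9, -178.3, 209.4]
eef_rot: [[0.468, 0.884, 0.0], [0.884, -0.468, 0.0], [0.0, 0.0, -1.0]]
force: [0.4, 0.1, -0.4]
grip_width: 84.8
grasp_force: 0.0
wrist cap_centre [(0.89, [152.0, 254.0], [487.0, -166.0, 100.0], 3860), (0.84, [386.0, 91.0], [679.0, -141.0, 100.0], 1769), (0.72, [279.0, 214.0], [582.0, -181.0, 100.0], 4342)]
wrist cap_dot [(0.95, [276.0, 214.0], [580.0, -179.0, 106.0], 4484), (0.77, [150.0, 252.0], [489.0, -162.0, 106.0], 4051), (0.56, [386.0, 89.0], [678.0, -140.0, 106.0], 1693)]
wrist disc_top []
scene cap_centre [(0.67, [317.0, 289.0], [717.0, -175.0, 100.0], 328), (0.63, [202.0, 237.0], [482.0, -205.0, 100.0], 1116), (0.6, [253.0, 257.0], [585.0, -186.0, 100.0], 666)]
scene cap_dot [(0.98, [254.0, 256.0], [588.0, -185.0, 106.0], 566), (0.87, [202.0, 237.0], [484.0, -207.0, 106.0], 1078), (0.55, [315.0, 290.0], [715.0, -180.0, 106.0], 308)]
scene disc_top [(0.76, [323.0, 151.0], [542.0, 161.0, 5.0], 1428)]
side cap_centre [(0.76, [276.0, 214.0], [578.0, -44.0, 100.0], 264), (0.72, [327.0, 196.0], [566.0, -162.0, 100.0], 544)]
side cap_dot [(0.84, [273.0, 211.0], [582.0, -41.0, 106.0], 251), (0.83, [379.0, 252.0], [377.0, -78.0, 106.0], 1275), (0.61, [327.0, 193.0], [568.0, -163.0, 106.0], 590)]
side disc_top [(0.59, [192.0, 320.0], [540.0, 165.0, 5.0], 2846)]
[ 0.18724269  0.58115495  0.12037185  1.59013741 -0.07977243  0.97513274
 -0.14682851]
```

View pics/w1.png

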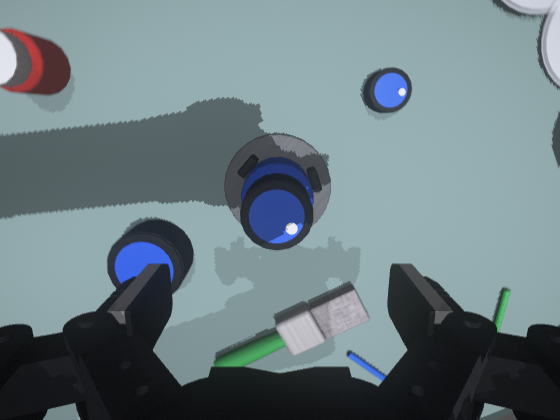

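```bash
python3 -m jog '[[85,-1.8,-1.9,20,0,0,0],[85,0,0,20,0,0,0.12],[85,0,0,15,0,0,0.12],[85,0,0,0,0,0,0.12],[85,0,0,0,0,0,0]]' 40
cat > fit.py <<'E'
from h import *
f=grab_frame("wrist");s=status.state()
im=f["pixels"]; cv2.imwrite("pics/w2.png",im[:,:,::-1])
r=min(regions_of(f,"cap_dot"),key=lambda r:np.hypot(*(at_z(f,r["xy"],106)[:2]-s["position"][:2])))
hsv=cv2.cvtColor(im,cv2.COLOR_RGB2HSV)
m=((r["mask"])&(((hsv[...,0]>100)&(hsv[...,0]<130)&(hsv[...,1]>100)&(hsv[...,2]>60))|(im.min(2)>180))).astype(np.uint8)
m=cv2.morphologyEx(m,cv2.MORPH_OPEN,np.ones((5,5),np.uint8))
c=max(cv2.findContours(m,cv2.RETR_EXTERNAL,cv2.CHAIN_APPROX_NONE)[0],key=cv2.contourArea)
e=cv2.fitEllipse(cv2.convexHull(c));print("ellipse",e)
p=at_z(f,e[0],106);d=p-s["position"];print("cap",p,"tool delta",s["eef_rot"].T@d)
print("net",r["xy"],at_z(f,r["xy"],106), s["position"],s["qpos"])
print("size",np.linalg.norm(at_z(f,[e[0][0]+e[1][0]/2,e[0][1]],106)-p)*2)
E
python3 fit.py
```

```text
time_s: 2.55
position: [579.8, -178.2, 153.0]
eef_rot: [[0.746, 0.666, -0.003], [0.666, -0.746, 0.0], [-0.002, -0.002, -1.0]]
force: [0.2, 0.8, 0.3]
grip_width: 85.2
grasp_force: 0.0
ellipse ((281.8113708496094, 241.89466857910156), (68.83160400390625, 72.28083801269531), 87.78713989257812)
cap [ 579.82262758 -180.48204421  106.        ] tool delta [-1.80486239  1.05260594 47.93164135]
net [282.9, 237.8] [ 581.90766601 -179.38162171  106.        ] [ 580.49448311 -178.48117469  153.93070917] [ 0.13353952  0.64583023  0.21160229  1.6587829  -0.16766894  0.8554477
 -0.42299323]
size 36.35071903714686
```

View pics/w2.png

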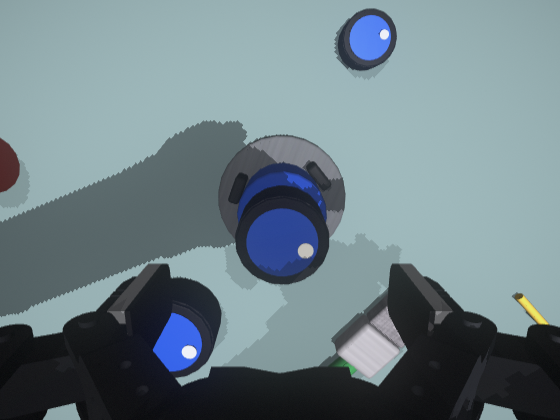

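```bash
python3 -m jog '[[85,-1.8,1.0,15,0,0,0],[85,0,0,20,0,0,0],[85,0,0,20,0,0,0],[85,0,0,12,0,0,0],[85,0,0,0,0,0,0]]' 30; python3 -m jog '[[44,0,0,0,0,0,0],[44,0,0,0,0,0,0],[44,0,0,0,0,0,0],[44,0,0,0,0,0,0],[44,0,0,0,0,0,0],[44,0,0,0,0,0,0]]' 30; python3 -c "
from h import *
s=status.state();print(s['force'],s['torque'],s['position'],s['eef_rot'].T@s['force'])"
```

```text
time_s: 3.07
position: [578.3, -180.1, 85.2]
eef_rot: [[0.744, 0.669, -0.004], [0.669, -0.744, 0.002], [-0.002, -0.004, -1.0]]
force: [-0.4, -0.4, -0.2]
grip_width: 85.0
grasp_force: 0.0
time_s: 3.57
position: [579.7, -179.8, 89.0]
eef_rot: [[0.744, 0.668, 0.0], [0.668, -0.744, 0.001], [0.001, -0.001, -1.0]]
force: [-1.7, 1.4, 4.6]
grip_width: 49.1
grasp_force: 31.6
[-1.69800061  1.42993174  4.55681405] [0.63100308 0.63771746 0.06802901] [ 579.73513845 -179.79443604   88.95975283] [-0.30335103 -2.20284649 -4.55498744]
```

```bash
python3 -m jog '[[44,0,0,-1,0,0,0],[44,0,0,0,0,0,0],[44,0,0,0,0,0,-0.05],[44,0,0,0,0,0,-0.05],[44,0,0,0,0,0,-0.03]]' 70; cat > s.py <<'E'
from h import *
s=status.state();R=s["eef_rot"]
print("t",s["time_s"],"F",np.round(s["force"],1),"Ftool",np.round(R.T@s["force"],1),"T",np.round(s["torque"],2),"pos",np.round(s["position"],1),"yaw",round(float(np.degrees(np.arctan2(R[1,0],R[0,0]))),1),"tilt",np.round(R[:2,2],3),"q7",round(s["qpos"][6],2),"grip",round(s["grip_width"],1),round(s["grasp_force"],1))
E
python3 s.py
```

```text
time_s: 3.98
position: [579.8, -180.1, 89.2]
eef_rot: [[0.652, 0.758, 0.0], [0.758, -0.652, 0.001], [0.001, -0.001, -1.0]]
force: [-2.8, 3.3, 5.8]
grip_width: 48.2
grasp_force: 73.2
t 3.9833 F [-2.8  3.3  5.8] Ftool [ 0.7 -4.3 -5.8] T [ 0.58  0.6  -0.39] pos [ 579.8 -180.1   89.2] yaw 49.3 tilt [0.    0.001] q7 -0.31 grip 48.2 73.2
```

```bash
for i in 1; do python3 -m jog '[[44,0,0,-0.5,0,0,-0.05],[44,0,0,0,0,0,-0.05]]' >/dev/null; done; python3 s.py;  python3 -m jog '[[44,0,0,0,0,0,-0.05],[44,0,0,0,0,0,-0.02]]' >/dev/null; python3 s.py
```

```text
t 4.15 F [-1.7  3.2  7.3] Ftool [ 1.7 -3.2 -7.3] T [ 0.55  0.32 -0.18] pos [ 580.  -180.1   89.6] yaw 55.1 tilt [0.001 0.001] q7 -0.23 grip 48.0 73.4
t 4.3167 F [-2.5  3.   6.1] Ftool [ 1.3 -3.6 -6.1] T [ 0.62  0.22 -0.16] pos [ 580.8 -179.7   89.9] yaw 59.2 tilt [0.002 0.001] q7 -0.18 grip 48.2 73.2
```

```bash
python3 -m jog '[[44,0,0,-1,0,0,-0.03],[44,0,0,0,0,0,0]]' >/dev/null; python3 s.py;  python3 -m jog '[[44,0,0,-1,0,0,-0.03],[44,0,0,0,0,0,0]]' >/dev/null; python3 s.py
python3 - <<'E'
from h import *
f=grab_frame("wrist");cv2.imwrite("pics/w3.png",f["pixels"][:,:,::-1])
E
```

```text
t 4.4833 F [0.5 2.9 1.6] Ftool [ 2.8 -1.  -1.6] T [ 0.68 -0.24 -0.19] pos [ 581.  -179.5   90.2] yaw 60.9 tilt [0.003 0.001] q7 -0.16 grip 48.2 73.1
t 4.65 F [1.5 5.1 3.2] Ftool [ 5.2 -1.  -3.2] T [ 0.79 -0.22  0.07] pos [ 581.1 -179.4   91. ] yaw 62.7 tilt [0.002 0.001] q7 -0.13 grip 48.5 74.5
```

View pics/w3.png

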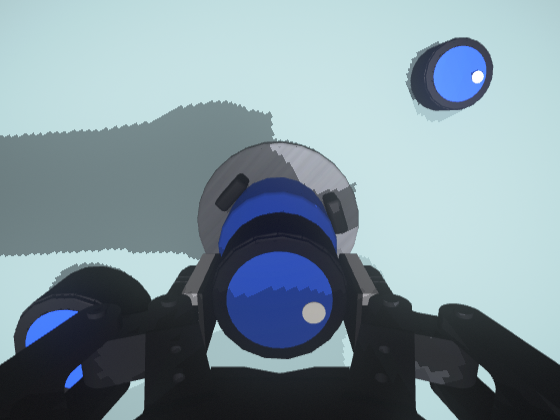

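```bash
cat > dot.py <<'E'
from h import *
import sys
def blob(im,z,f,T=None):
    pass
f=grab_frame("wrist");s=status.state()
K=np.array(f["camera_matrix"]);V=np.array(f["view"])
T=np.eye(4);T[:3,:3]=s["eef_rot"];T[:3,3]=s["position"];VT=V@T   # tool->cam
def ang(c,d,h,Rt): # h: cap top height minus TCP z
    f2={"camera_matrix":K,"view":VT}
    pc=at_z(f2,c,-h);pd=at_z(f2,d,-h);v=Rt@(pd-pc);return np.degrees(np.arctan2(v[1],v[0])),np.linalg.norm(v)
th=np.radians(41.8);R2=np.array([[np.cos(th),np.sin(th),0],[np.sin(th),-np.cos(th),0],[0,0,-1]])
print("w2",ang((282,241.5),(305,250.5),106-153.9,R2))
print("w3",ang((280,294),(313.5,313),107-91,s["eef_rot"]))
E
python3 dot.py; python3 s.py
```

```text
w2 (np.float64(-70.63087268948655), np.float64(13.304631707402276))
w3 (np.float64(-59.33642032478442), np.float64(14.371312844026487))
t 4.75 F [0.5 2.9 3.9] Ftool [ 2.8 -0.9 -3.9] T [ 0.68 -0.11  0.05] pos [ 580.4 -180.3   91.5] yaw 62.6 tilt [ 0.001 -0.   ] q7 -0.13 grip 48.5 74.5
```

```bash
python3 -m jog '[[44,0,0,-1,0,0,-0.05],[44,0,0,-0.5,0,0,-0.05]]' >/dev/null; python3 s.py;  python3 -m jog '[[44,0,0,-0.5,0,0,-0.05],[44,0,0,-0.5,0,0,-0.05],[44,0,0,0,0,0,0]]' >/dev/null; python3 s.py
```

```text
t 4.9167 F [ 1.1  2.1 -0.1] Ftool [2.4 0.2 0.1] T [ 0.46 -0.3  -0.01] pos [ 579.7 -181.4   92.1] yaw 68.4 tilt [-0.    -0.001] q7 -0.06 grip 48.2 74.0
t 5.1667 F [ 1.9  1.6 -2.8] Ftool [2.  1.4 2.8] T [ 0.42 -0.32  0.05] pos [ 579.4 -181.4   92.7] yaw 74.0 tilt [-0.001 -0.001] q7 0.01 grip 48.3 73.9
```

```bash
python3 -m jog '[[44,0,0,-1,0,0,-0.08],[44,0,0,0,0,0,-0.08]]' >/dev/null; python3 s.py;  for i in 1; do python3 -m jog '[[44,0,0,0,0,0,-0.08],[44,0,0,0,0,0,0]]' >/dev/null; python3 s.py; done
```

```text
t 5.3333 F [ 2.9  1.3 -5.8] Ftool [1.7 2.7 5.8] T [ 0.36 -0.5  -0.16] pos [ 579.  -181.4   92.8] yaw 83.2 tilt [-0.002 -0.001] q7 0.13 grip 48.1 74.2
t 5.5 F [ 3.2  1.5 -7.1] Ftool [1.7 3.2 7.1] T [ 0.28 -0.48  0.12] pos [ 579.  -181.3   92.9] yaw 87.7 tilt [-0.002 -0.   ] q7 0.19 grip 48.1 74.1
```

```bash
python3 -m jog '[[44,0,0,0,0,0,-0.08],[44,0,0,0,0,0,0]]' >/dev/null; python3 s.py;   python3 -m jog '[[44,0,0,0,0,0,-0.08],[44,0,0,0,0,0,0]]' >/dev/null; python3 s.py
```

```text
t 5.6667 F [ 2.5  1.1 -8.7] Ftool [1.  2.6 8.7] T [ 0.25 -0.6   0.15] pos [ 579.1 -181.2   92.9] yaw 92.2 tilt [-0.002 -0.   ] q7 0.25 grip 48.3 73.9
t 5.8333 F [  4.1   1.5 -10. ] Ftool [ 1.   4.2 10. ] T [ 0.24 -0.59  0.07] pos [ 579.4 -181.1   93.2] yaw 96.8 tilt [-0.001 -0.   ] q7 0.31 grip 48.3 73.9
```

```bash
python3 -m jog '[[44,0,0,1.0,0,0,-0.08],[44,0,0,0,0,0,0]]' >/dev/null; python3 s.py;   python3 -m jog '[[44,0,0,0,0,0,-0.08],[44,0,0,0,0,0,0]]' >/dev/null; python3 s.py
```

```text
t 6.0 F [ 1.   0.9 -6. ] Ftool [0.6 1.1 6. ] T [ 0.18 -0.26  0.03] pos [ 579.  -181.3   92.9] yaw 101.3 tilt [-0.002 -0.001] q7 0.37 grip 48.4 74.3
t 6.1667 F [ 0.7  0.8 -6. ] Ftool [0.6 0.9 6. ] T [ 0.14 -0.16  0.09] pos [ 578.9 -181.3   93.1] yaw 105.9 tilt [-0.002 -0.001] q7 0.43 grip 48.3 74.4
```

```bash
python3 -m jog '[[44,0,0,0,0,0,-0.08],[44,0,0,0,0,0,0]]' >/dev/null; python3 s.py;   python3 -m jog '[[44,0,0,0,0,0,-0.08],[44,0,0,0,0,0,0]]' >/dev/null; python3 s.py
```

```text
t 6.3333 F [ 1.6  1.2 -7.6] Ftool [0.5 2.  7.6] T [ 0.12 -0.36  0.07] pos [ 579.2 -181.1   92.9] yaw 110.4 tilt [-0.001 -0.   ] q7 0.49 grip 48.0 74.2
t 6.5 F [ 1.6  0.1 -8.2] Ftool [-0.6  1.5  8.2] T [ 0.07 -0.34  0.03] pos [ 579.4 -181.1   92.9] yaw 115.0 tilt [-0.001 -0.   ] q7 0.55 grip 48.2 74.1
```

```bash
python3 -m jog '[[44,0,0,0.3,0,0,-0.08],[44,0,0,0,0,0,0]]' >/dev/null; python3 s.py;   python3 -m jog '[[44,0,0,0,0,0,-0.08],[44,0,0,0,0,0,0]]' >/dev/null; python3 s.py
```

```text
t 6.6667 F [ 0.9 -0.4 -7.4] Ftool [-0.8  0.6  7.4] T [ 0.1  -0.23  0.05] pos [ 579.4 -181.2   92.8] yaw 119.6 tilt [-0.001 -0.   ] q7 0.61 grip 47.9 74.3
t 6.8333 F [ 1.5  0.3 -7.2] Ftool [-0.6  1.4  7.2] T [-0.06 -0.27  0.03] pos [ 579.5 -181.1   92.8] yaw 124.2 tilt [-0.001 -0.   ] q7 0.67 grip 48.1 74.2
```

```bash
python3 -m jog '[[44,0,0,0.2,0,0,-0.08],[44,0,0,0,0,0,0]]' >/dev/null; python3 s.py;   python3 -m jog '[[44,0,0,0,0,0,-0.08],[44,0,0,0,0,0,0]]' >/dev/null; python3 s.py
```

```text
t 7.0 F [ 1.8 -0.1 -7.3] Ftool [-1.2  1.4  7.3] T [-0.09 -0.27  0.01] pos [ 579.7 -181.1   92.8] yaw 128.8 tilt [-0. -0.] q7 0.73 grip 48.4 74.3
t 7.1667 F [ 1.8 -0.3 -6.6] Ftool [-1.4  1.1  6.6] T [-0.1  -0.25  0.04] pos [ 579.6 -181.1   92.8] yaw 133.3 tilt [-0. -0.] q7 0.79 grip 48.2 74.3
```

```bash
python3 -m jog '[[44,0,0,0,0,0,-0.08],[44,0,0,0,0,0,0]]' >/dev/null; python3 s.py;   python3 -m jog '[[44,0,0,0,0,0,-0.08],[44,0,0,0,0,0,0]]' >/dev/null; python3 s.py
```

```text
t 7.3333 F [ 2.2 -1.4 -5.6] Ftool [-2.6  0.5  5.6] T [-0.16 -0.29 -0.01] pos [ 579.8 -181.    92.8] yaw 137.9 tilt [-0. -0.] q7 0.85 grip 47.9 74.3
t 7.5 F [ 1.9 -0.3 -5.3] Ftool [-1.7  1.   5.3] T [-0.16 -0.36  0.01] pos [ 579.8 -181.    92.8] yaw 142.5 tilt [-0. -0.] q7 0.92 grip 48.1 74.4
```

```bash
python3 -m jog '[[44,0,0,0,0,0,-0.08],[44,0,0,0,0,0,0]]' >/dev/null; python3 s.py;   python3 -m jog '[[44,0,0,0,0,0,-0.08],[44,0,0,0,0,0,0]]' >/dev/null; python3 s.py
```

```text
t 7.6667 F [ 0.5 -0.2 -6.4] Ftool [-0.5  0.1  6.4] T [-0.21 -0.3  -0.01] pos [ 579.5 -181.1   92.8] yaw 147.1 tilt [-0.001 -0.   ] q7 0.98 grip 48.1 74.4
t 7.8333 F [ 1.6 -0.6 -6.8] Ftool [-1.7  0.2  6.8] T [-0.21 -0.32  0.02] pos [ 579.7 -181.    92.8] yaw 151.7 tilt [-0. -0.] q7 1.04 grip 48.5 74.4
```

```bash
python3 -m jog '[[44,0,0,0,0,0,-0.08],[44,0,0,0,0,0,0]]' >/dev/null; python3 s.py;   python3 -m jog '[[44,0,0,0,0,0,-0.08],[44,0,0,0,0,0,0]]' >/dev/null; python3 s.py
```

```text
t 8.0 F [ 2.4 -0.5 -6.6] Ftool [-2.4  0.5  6.6] T [-0.32 -0.38 -0.01] pos [ 580.  -181.    92.9] yaw 156.2 tilt [ 0. -0.] q7 1.1 grip 48.3 74.4
t 8.1667 F [-0.3 -0.4 -1.7] Ftool [ 0.2 -0.5  1.7] T [-0.06  0.13  0.04] pos [ 579.3 -180.5   93.4] yaw 160.9 tilt [-0.001  0.   ] q7 1.16 grip 48.6 74.9
```

```bash
python3 -m jog '[[44,0,0,0,0,0,-0.08],[44,0,0,0,0,0,0]]' >/dev/null; python3 s.py;   python3 -m jog '[[44,0,0,0,0,0,-0.08],[44,0,0,0,0,0,0]]' >/dev/null; python3 s.py
```

```text
t 8.3333 F [-0.   0.1 -0.5] Ftool [0.1 0.1 0.5] T [-0.03 -0.01  0.02] pos [ 579.9 -180.3   93.7] yaw 165.4 tilt [0. 0.] q7 1.22 grip 48.3 75.0
t 8.5 F [-0.4  0.4 -0.5] Ftool [0.5 0.4 0.5] T [ 0.06  0.   -0.03] pos [ 579.9 -180.4   93.5] yaw 170.0 tilt [0. 0.] q7 1.29 grip 48.3 75.0
```

```bash
python3 -m jog '[[44,0,0,-1,0,0,0.06],[44,0,0,-1,0,0,0]]' >/dev/null; python3 s.py;   python3 -m jog '[[44,0,0,-1.5,0,0,0],[44,0,0,-1.5,0,0,0]]' >/dev/null; python3 s.py
```

```text
t 8.6667 F [ 0.9 -0.1 -0.7] Ftool [-0.9  0.1  0.7] T [ 0.   -0.   -0.01] pos [ 579.8 -180.3   95.3] yaw 166.4 tilt [0. 0.] q7 1.24 grip 48.4 75.0
t 8.8333 F [ 1.   0.1 -0.5] Ftool [-1.   0.3  0.5] T [0.   0.05 0.03] pos [ 579.8 -180.5   98.2] yaw 166.7 tilt [ 0. -0.] q7 1.25 grip 48.3 75.0
```

```bash
python3 -m jog '[[44,0,0,-4,0,0,0],[44,0,0,-6,0,0,0],[44,0,0,-8,0,0,0],[44,0,0,-10,0,0,0],[44,0,0,-10,0,0,0],[44,0,0,-10,0,0,0],[44,0,0,-10,0,0,0],[44,0,0,0,0,0,0]]' >/dev/null; python3 s.py
python3 - <<'E'
from h import *
f=grab_frame("side");cv2.imwrite("pics/s2.png",f["pixels"][:,:,::-1])
for n in("scene","side"):
    g=grab_frame(n)
    for r in regions_of(g,"disc_top")[:2]: 
        e=cv2.fitEllipse(max(cv2.findContours(r["mask"].astype(np.uint8),0,1)[0],key=len))
        print(n,r["p"],at_z(g,r["xy"],5),at_z(g,e[0],5))
E
```

```text
t 9.5 F [ 0.3 -0.1  0.3] Ftool [-0.4  0.  -0.3] T [0.   0.01 0.  ] pos [ 581.4 -180.8  158.8] yaw 166.8 tilt [ 0.005 -0.001] q7 1.28 grip 48.3 75.0
scene 0.6 [539.87341497 163.33988285   5.        ] [541.38482392 157.926125     5.        ]
side 0.86 [539.8974834  163.23313879   5.        ] [536.90612509 164.29766996   5.        ]
```

View pics/s2.png

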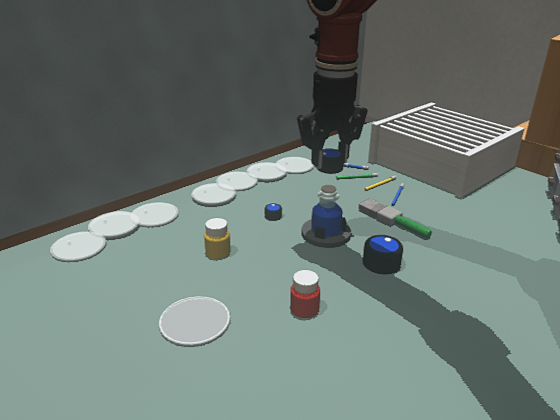

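```bash
python3 -m jog '[[44,5,14,0,0,0,0],[44,10,28,0,0,0,0],[44,13,36,0,0,0,0],[44,14,38,0,0,0,0],[44,14,38,0,0,0,0],[44,14,38,0,0,0,0],[44,14,38,0,0,0,0],[44,13,36,0,0,0,0],[44,12,35,0,0,0,0],[44,9,25,0,0,0,0]]' >/dev/null; python3 -m jog '[[44,0,0,0,0,0,0],[44,0,0,25,0,0,0],[44,0,0,25,0,0,0],[44,0,0,25,0,0,0],[44,0,0,0,0,0,0]]' >/dev/null; python3 s.py
python3 - <<'E'
from h import *
f=grab_frame("side");cv2.imwrite("pics/s3.png",f["pixels"][150:420,:400,::-1])
g=grab_frame("wrist")
for n,h in (("side",f),("wrist",g)):
  for r in regions_of(h,"disc_top")[:2]:
    e=cv2.fitEllipse(max(cv2.findContours(r["mask"].astype(np.uint8),0,1)[0],key=len))
    print(n,r["p"],at_z(h,r["xy"],5),at_z(h,e[0],5))
E
```

```text
t 11.0 F [-0.7 -0.5 -0.9] Ftool [ 0.6 -0.7  0.9] T [-0.09  0.04  0.  ] pos [535.3 162.9  76.3] yaw 166.8 tilt [-0.01  -0.003] q7 0.63 grip 48.2 75.0
side 0.76 [538.29513596 162.81627823   5.        ] [535.58564038 164.99296951   5.        ]
wrist 0.84 [518.67351756 163.46200098   5.        ] [523.35425932 163.39159088   5.        ]
```

View pics/s3.png

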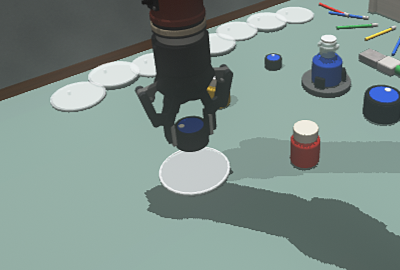

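```bash
python3 s.py; python3 -m jog '[[44,0,0,20,0,0,0],[44,0,0,18,0,0,0],[44,0,0,12,0,0,0],[44,0,0,4,0,0,0],[44,0,0,0,0,0,0],[44,0,0,0,0,0,0],[44,0,0,0,0,0,0]]' >/dev/null; python3 s.py
```

```text
t 11.2 F [-0.1  1.   0. ] Ftool [ 0.3  0.9 -0. ] T [-0.   -0.06 -0.06] pos [540.1 164.6  82.2] yaw 166.8 tilt [0.002 0.001] q7 0.63 grip 48.4 75.0
t 11.7833 F [-0.1  0.1 -0.3] Ftool [0.2 0.1 0.3] T [0.02 0.02 0.05] pos [540.3 164.2  27.9] yaw 166.8 tilt [0.002 0.001] q7 0.58 grip 48.1 75.0
```

Now feel for contact (expected near TCP z ≈ 18).

```bash
python3 -m jog '[[44,0,0,3,0,0,0],[44,0,0,2,0,0,0],[44,0,0,1,0,0,0],[44,0,0,0,0,0,0]]' >/dev/null; python3 s.py; python3 -m jog '[[44,0,0,1,0,0,0],[44,0,0,1,0,0,0],[44,0,0,0,0,0,0]]' >/dev/null; python3 s.py
```

```text
t 12.1167 F [0.  0.1 0.3] Ftool [-0.   0.1 -0.3] T [-0.03 -0.02 -0.01] pos [539.3 163.6  20.7] yaw 166.8 tilt [-0. -0.] q7 0.58 grip 48.6 75.0
t 12.3667 F [ 0.6  0.1 -0.8] Ftool [-0.6  0.2  0.8] T [ 0.02 -0.03  0.01] pos [539.4 163.7  18.6] yaw 166.8 tilt [-0. -0.] q7 0.58 grip 48.4 75.0
```

```bash
for i in 1; do python3 -m jog '[[44,0,0,0.7,0,0,0],[44,0,0,0,0,0,0]]' >/dev/null; python3 s.py; python3 -m jog '[[44,0,0,0.7,0,0,0],[44,0,0,0,0,0,0]]' >/dev/null; python3 s.py; done
```

```text
t 12.5333 F [ 0.2 -0.1 -0.1] Ftool [-0.2 -0.   0.1] T [-0.03  0.01  0.03] pos [539.4 163.7  18. ] yaw 166.8 tilt [-0. -0.] q7 0.58 grip 48.2 75.0
t 12.7 F [ 0.2 -0.1  0.9] Ftool [-0.2 -0.  -0.9] T [-0.07  0.03 -0.01] pos [539.5 163.7  17.6] yaw 166.8 tilt [ 0. -0.] q7 0.58 grip 48.2 75.1
```

```bash
python3 -m jog '[[44,0,0,0.7,0,0,0],[44,0,0,0,0,0,0]]' >/dev/null; python3 s.py
```

```text
t 12.8667 F [-1.   0.   5.8] Ftool [ 1.  -0.2 -5.8] T [-0.2   0.26 -0.05] pos [539.6 163.8  17.5] yaw 166.8 tilt [ 0. -0.] q7 0.58 grip 48.2 75.7
```

```bash
python3 -m jog '[[46,0,0,-0.3,0,0,0],[47,0,0,0,0,0,0],[48,0,0,0,0,0,0]]' 20 >/dev/null; python3 s.py; python3 -m jog '[[50,0,0,0,0,0,0],[53,0,0,0,0,0,0],[60,0,0,0,0,0,0],[70,0,0,0,0,0,0],[75,0,0,0,0,0,0],[75,0,0,0,0,0,0]]' >/dev/null; python3 s.py
```

```text
t 13.1167 F [-2.4 -0.3  6.1] Ftool [ 2.2 -0.8 -6.1] T [-0.2   0.31 -0.03] pos [539.6 163.8  17.5] yaw 166.8 tilt [ 0. -0.] q7 0.58 grip 48.0 75.5
t 13.6167 F [-0.9 -0.3  0.2] Ftool [ 0.8 -0.5 -0.2] T [ 0.02  0.04 -0.02] pos [539.4 163.7  16.8] yaw 166.8 tilt [-0.  0.] q7 0.58 grip 74.9 0.0
```

```bash
python3 -m jog '[[80,0,0,-4,0,0,0],[85,0,0,-8,0,0,0],[85,0,0,-15,0,0,0],[85,0,0,-25,0,0,0],[85,0,0,-30,0,0,0],[85,0,0,-35,0,0,0],[85,0,0,-35,0,0,0],[85,0,0,-20,0,0,0],[85,0,0,0,0,0,0],[85,0,0,0,0,0,0]]' >/dev/null; python3 s.py
python3 - <<'E'
from h import *
f=grab_frame("side");g=grab_frame("wrist")
cv2.imwrite("pics/e.png",np.hstack([f["pixels"][150:420,:400],cv2.resize(g["pixels"],(360,270))])[:,:,::-1])
E
```

```text
t 14.45 F [-0.9 -0.3  0.1] Ftool [ 0.8 -0.5 -0.1] T [-0.01  0.01 -0.01] pos [540.1 163.9 191. ] yaw 166.8 tilt [0.004 0.001] q7 0.71 grip 85.1 0.0
```

View pics/e.png

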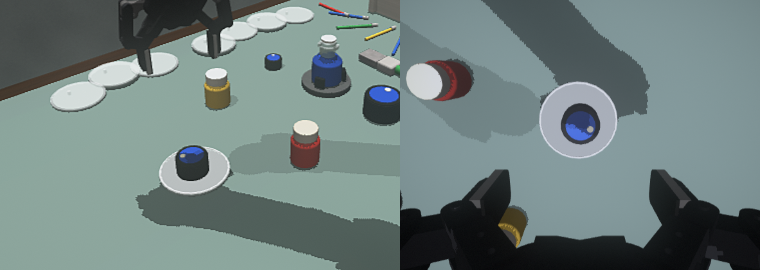

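The cap stands upright, fully on the disc (side view at (192,162), wrist view at (580,125)). Pots, brush and disc are where they were.

```bash
python3 -c "
from cell import close_job
print(close_job())"
```

```text
the job is handed in; nothing more can be done
None
```

The cap was broken loose, spun on until it came free, and laid open side down fully on the lone disc. The last picture shows disc and pots in place, with the brush only partly in view, and the job is handed in; no verdict came back.

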